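# Rewind and put away the decal-film cassette

### The arm

A 6-joint arm with a two-finger parallel gripper is mounted at the origin on the work surface. World frame = base frame: x ahead of the robot, y to its left, z up, the work surface at z = 0. Lengths are in m, angles in rad, forces in N, time in s.
With the tool pointing down it reaches from about 0.3 to 0.775 m from the base axis. Payload 14.6 kg.
Tool frame: the origin (TCP) lies midway between the tips of the shut fingers; the grasp point (between the pads) lies 19 mm behind it (bot.tcp_to_grasp is the distance from the TCP to the grasp point, in m); z points along the fingers, y is the direction in which the jaws open and shut (so a half turn about z gives the same grasp; the last joint's range is limited). The gripper opens to 85 mm and grips with 20 to 120 N. Pads are 22 mm wide; open, the fingers measure 114 mm over their backs; the gripper's body (76 mm by 85 mm) begins 54 mm behind the grasp point. The pads swing forward as they close: fully open they stand 13 mm farther back than shut.
Start: joints at [-0.067, 0.3, 1.521, -0, 1.321, -0.067], TCP at [0.55, -0, 0.231] pointing down, gripper open.
Joint ranges: [-3.03, 3.03], [-0.79, 2.21], [0.23, 2.52], [-1.04, 4.18], [0, 3.07], [-2.55, 2.55]. Speed limits (rad/s): [2.22, 2.22, 2.57, 3.14, 3.14, 3.14].

### API

Orientations are given as a 3x3 rotation matrix whose columns are the frame's x, y, z axes.
In Python, from station import bot gives the robot as it stands.
- The arm moves only by the tool send_rows, never from a script. Its argument "commands" is a list of rows, each a list of 5 numbers: the shift along the world's x, y, z in m, then the turn about the world's z in rad, then the closure, from 0 (fully open) to 1 (shut). A call has 1 to 8 rows; each row shifts and turns the commanded pose from where the row before left it; what a row does not reach is not made up. A row lasts 1/8 s, in which the tool goes at most 62.5 mm and 10.7 degrees, less where a joint would pass 70% of its speed; a pose out of reach is approached as far as the arm can. A call is refused whole if a number of a shift passes 0.0625 or a number of a turn 0.188, either way. A call with a gripper value outside its range is refused whole. The fingers move at their own pace and stop on an object; the grip force is fixed at half the most. Time passes only in rows, so rows that do not move let the fingers close. It gives the time, the measured TCP pose, the force and the opening at its end, in the units of the state.
- bot.sense(): the state, without advancing time (a new reading comes with each control period).
- bot.capture(name): name is "scene" or "side" or "wrist"; returns a dict with "image" (420x560x3 uint8, red, green, blue), "depth" (420x560 float32, m along the optical axis (not along the pixel's ray), 0 where there is no reading), "fx", "fy", "cx", "cy" (pixels), "xyz" and "rotation" of the camera in the world. Camera axes: x right, y up, looking along -z (the intrinsics and any distortion apply to the point x, -y, -z); pixel columns grow to the right and rows downward; lengths in m; the calibration is good to about 2 mm. The wrist camera is an equidistant fisheye: a pixel r from the principal point sees the ray r / f radians off the axis. A picture is of the moment at which its call begins.
- bot.sign_off(): hands the job in, once; it reports no verdict.
Trained networks look in a picture, given as the dict that the camera call returned (one of the last four; its "shot" number tells which), for a name from the list of things; names that differ only in an ending like _2 or _b are one class to them, and where a whole thing is asked for, a point or a joint stands for the part that bears it (a point fixed in the world has none). Each returns a list of dicts, best first, with "score" (0 to 1); they miss things now and then, are a little off and sometimes report something else, mostly with a low value. They report only what shows in the picture. A call takes as long as a camera call. They do not tell look-alikes from the thing itself.
- bot.boxes_of(name, picture): "bbox" ([left, top, right, bottom] in pixels, round what is visible of it).
- bot.masks_of(name, picture): "mask" (420x560 bool, what is visible of it) and "bbox" ([left, top, right, bottom] in pixels, round what is visible of it).
The state is a dict: "time_s": time; "q": joint angles; "dq": joint speeds; "joint_torque": joint torques, N m; "eef_pos": TCP position; "ee_rot": TCP orientation; "force": force on the tool from outside, world axes, zero at the start; "wrist_torque": the same for the moment, N m; "gripper_width": finger opening in m.
Only numpy, scipy, OpenCV 4.12 (cv2) and the standard library are available. Lean on these libraries where they do the work, as an engineer would, in place of code of your own. Each camera call takes 0.05 s, during which the arm holds its last target.

### The job

Rewind the decal film: turn the film winder's crank clockwise, against its drag, until the drag suddenly falls away, and stop there; only then is the orange-capped cassette unlocked. Lift that cassette out without wrenching it and set it down gently, upright, in the empty blue cup on the plywood rack. Leave the blue-capped cassette, the blue-labelled jar and the mug where they are.

Things in the scene. Friction and masses are not known exactly. Their poses are not given: they have to be found in the camera images.
- winder: White film winder fixed to the table: a closed housing 150 (x) x 270 (y) x 80 (z) mm, crank on its -y half, open cassette well in its +y half (57 mm wide, centre 70 mm from the origin, floor 45 mm above the table, 35 mm deep). Origin at the centre of its underside, z up; yaw varies.
- crank_axis (a point): On the crank's vertical axis, 80 mm above the table (housing top), 70 mm to the winder's -y. Rewinding, CLOCKWISE from above: up to 1/6 turn of slack, then about 6 to 12 N at the knob while turning; after 0.7 to 3.1 turns in all (varies, unseen) this suddenly falls to about 1 N: the cassette's bolt is back. Some 3/4 turn farther the bolt locks again, then the drag returns; turn back to free it.
- knob (a point): Centre of the crank's black upright grip: a cylinder 22 mm across and 45 mm tall that spins freely on its pin, so a gripper can hold it from above and carry it round without turning the hand. It circles the crank axis at 45 mm radius, centre 160.5 mm above the table, top at 183 mm; the crank's arm lies just below it (arm's top at 138 mm).
- cassette: Film cassette, loose, 0.13 to 0.24 kg: white upright cylinder 36 mm across, orange cap, 85 mm tall in all, on a grey foot flange 52 mm across, 8 mm thick. Origin at the centre of its underside. Starts in the winder's well, top 50 mm above the housing. Until the drag has fallen away a bolt over the flange holds it: pulled with over 25 N it is damaged. Once free it lifts straight out.
- cup_empty: The empty one of two identical fixed round blue cups, 100 mm apart on the plywood rack (board 12 mm thick): outside 68 mm across, 30 mm tall, inside 58 mm across, with a 5 mm base. Origin at the centre of its underside (12 mm above the table).
- cup_empty_floor (a point): Centre of the inner floor of the empty cup, 17 mm above the table; the rim is 25 mm higher. The cassette's origin must end here.
- spare: A second, blue-capped cassette of the same shape standing in the other blue cup. Leave it alone. Origin at the centre of its underside.
- glaze_c: Bystander: closed glaze jar with a blue label, 64 mm across, 62 mm tall, beyond one side of the work. Leave alone.
- mug: Bystander: white mug, 76 mm across, 85 mm tall, beyond the other side. Leave alone.
Not all that is in view belongs to the job. What is shaped like the cassette but pink, purple or red is not meant.

How it is judged:
On the way:
1. the cassette, unlocked by the rewind, has been lifted clear out of the winder's well (z of cassette in the frame of winder above 0.085 m), for 0.1 s.
At the end, for the whole second after the job is handed in: The orange-capped cassette stands upright (within 0.1 rad) and at rest, foot down on the floor of the empty blue cup (within 4 mm in height and 6 mm of its centre), released (horizontal distance between cassette and cup_empty_floor below 0.006 m and z of cassette in the frame of cup_empty_floor below 0.004 m and angle between cassette's own z axis and vertical below 0.1 rad and linear speed of cassette below 0.02 m/s); the robot touches nothing.
It fails at once if the cassette is wrenched against the winder with more than 30 N (contact force between cassette and winder above 30 N).
It fails at once if the cassette is banged or pressed into the cup with more than 60 N (contact force between cassette and cup_empty above 60 N).
It fails at once if the spare cassette is moved more than 15 mm (distance of spare from where it was at the start of the episode above 0.015 m).
It fails at once if the blue-labelled jar or the mug is moved more than 20 mm (distance of any of glaze_c, mug from where it was at the start of the episode above 0.02 m).
It also fails if it takes over 72 s, if anything falls off the work surface, if the arm or the gripper's body presses on something with over 40 N, if the wrist force passes 120 N, or if a joint passes its speed limit or range.

## Working session

There is one attempt and no reset: what is moved stays moved. The work goes in short steps, Python scripts to look and compute and a tool call to move; the robot and the scene stay as the last step left them, time stands still between calls to the robot, and variables do not carry over. Pictures are saved under pics/ and viewed, and the job is handed in when it is done.

Besides the shell and the picture viewer there is one more tool, called after "Call:" as a command line: name --pt "numbers of a row" for each row, then --argument value for the rest. send_rows: Moves the arm, as the interface text tells. Its arguments: {"type":"object","properties":{"commands":{"type":"array"}},"required":["commands"]}

```bash
ls; mkdir -p pics; cat > h.py <<'E'
import numpy as np, cv2
from station import bot
def save(c,n): cv2.imwrite(f'pics/{n}.png',cv2.cvtColor(c['image'],cv2.COLOR_RGB2BGR))
def pts(c,mask=None):
    d=c['depth']; v,u=np.nonzero((d>0)&(mask if mask is not None else True))
    z=d[v,u]; x=(u-c['cx'])/c['fx']*z; y=(v-c['cy'])/c['fy']*z
    p=np.stack([x,-y,-z],1)
    return p@np.array(c['rotation']).T+np.array(c['xyz'])
E
python3 - <<'E'
from h import *
s=bot.sense(); print(s['time_s'],s['eef_pos'],s['force'],s['gripper_width'])
for n in ('scene','side'):
    c=bot.capture(n); save(c,n+'0'); print(n,c['xyz'],[k for k in c], c['fx'])
    for o in ('winder','crank_axis','knob','cassette','cup_empty','spare','glaze_c','mug'):
        try:
            for r in bot.masks_of(o,c)[:4]:
                m=np.array(r['mask']); p=pts(c,m)
                print(o,round(r['score'],2),np.round(r['bbox']).astype(int).tolist(),'med',np.round(np.median(p,0),3) if len(p) else None,'top',np.round(np.percentile(p[:,2],97),3) if len(p) else None)
        except Exception as e: print(o,e)
E
```

```text
pics
0.0 [5.49753557e-01 1.54579446e-05 2.30696087e-01] [-0.8388572  -0.03307042 -0.57553054] 0.08520614791836642
scene [ 1.04188289 -0.58145839  0.95063351] ['image', 'depth', 'fx', 'fy', 'cx', 'cy', 'xyz', 'rotation', 'shot'] 440.01918082826484
winder 0.67 [179, 221, 296, 340] med [ 0.559 -0.229  0.08 ] top 0.14
crank_axis 0.86 [183, 222, 290, 341] med [ 0.559 -0.229  0.08 ] top 0.139
knob 0.62 [195, 255, 210, 270] med [ 0.518 -0.286  0.172] top 0.185
cassette 0.95 [245, 232, 265, 258] med [ 0.526 -0.131  0.114] top 0.133
cassette 0.83 [277, 206, 293, 241] med [0.502 0.009 0.05 ] top 0.088
cassette 0.78 [251, 192, 275, 223] med [0.413 0.011 0.049] top 0.088
cassette 0.6 [216, 202, 238, 237] med [ 0.373 -0.088  0.05 ] top 0.088
cup_empty 0.85 [315, 187, 340, 216] med [0.515 0.177 0.027] top 0.044
spare 0.55 [73, 323, 125, 378] med [ 0.467 -0.531  0.049] top 0.086
spare 0.51 [341, 158, 355, 188] med [0.519 0.264 0.078] top 0.105
glaze_c 0.75 [375, 135, 390, 163] med [0.507 0.467 0.044] top 0.065
glaze_c 0.32 [75, 323, 125, 374] med [ 0.468 -0.53   0.05 ] top 0.086
mug 0.8 [72, 326, 1
[... 243 characters left out ...]
145
crank_axis 0.75 [269, 228, 339, 306] med [ 0.539 -0.269  0.081] top 0.145
knob 0.46 [292, 246, 302, 264] med [ 0.513 -0.29   0.172] top 0.188
cassette 0.66 [242, 233, 255, 255] med [ 0.366 -0.094  0.044] top 0.09
cassette 0.65 [279, 213, 288, 235] med [0.491 0.008 0.068] top 0.09
cassette 0.61 [286, 227, 302, 249] med [ 0.519 -0.135  0.115] top 0.137
cassette 0.61 [253, 214, 269, 240] med [0.405 0.007 0.046] top 0.09
cup_empty 0.74 [283, 198, 299, 213] med [0.517 0.165 0.031] top 0.047
cup_empty 0.54 [270, 228, 337, 306] med [ 0.539 -0.269  0.081] top 0.145
spare 0.45 [282, 175, 293, 193] med [0.511 0.263 0.07 ] top 0.254
mug 0.95 [265, 327, 292, 370] med [ 0.457 -0.547  0.056] top 0.087
```

View pics/scene0.png

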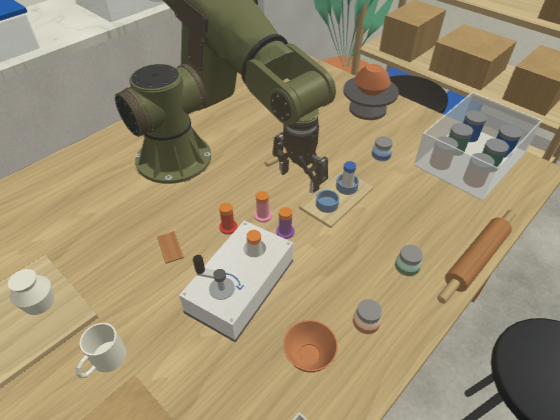

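View pics/side0.png

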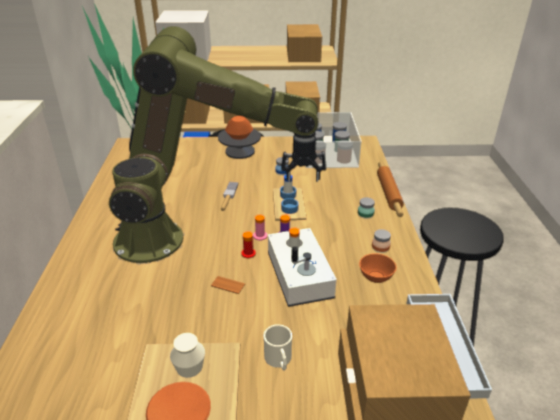

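The winder is at about (237,278) px, with the knob at (199,264) and the orange cassette at (254,238). The empty cup is at (327,201) and the spare at (348,175). The red, pink and purple look-alikes stand near the well. Next I'll fit the geometry.

```bash
cat > m.py <<'E'
from h import *
from scipy.optimize import least_squares
def circ(p,r,cam=None):
    f=lambda a: np.hypot(p[:,0]-a[0],p[:,1]-a[1])-r
    s=least_squares(f,p[:,:2].mean(0)+0.3*r*0,loss='soft_l1',f_scale=0.002)
    return s.x, np.sqrt(np.mean(s.fun**2))
for n in ('scene','side'):
    c=bot.capture(n); P=pts(c)
    near=(np.hypot(P[:,0]-.55,P[:,1]+.23)<.2)
    t=P[near&(abs(P[:,2]-.08)<.004)]
    r=cv2.minAreaRect((t[:,:2]*1000).astype(np.float32)); print(n,'top rect',r, np.round(np.median(t[:,2]),4))
    rgb=c['image'][c['depth']>0].astype(int)
    def top(name,x,y,z0,z1,rad):
        q=P[(np.hypot(P[:,0]-x,P[:,1]-y)<rad)&(P[:,2]>z0)&(P[:,2]<z1)]
        (cx,cy),rr=cv2.minEnclosingCircle((q[:,:2]*1000).astype(np.float32))
        print(name,len(q),'mean',np.round(q.mean(0),4),'encl',round(cx),round(cy),round(rr,1),'bb',np.round(q.min(0),3),np.round(q.max(0),3))
    top('knobtop',.515,-.286,.178,.192,.03)
    top('knob',.515,-.286,.145,.192,.03)
    top('captop',.523,-.133,.125,.14,.03)
    top('cuprim',.515,.175,.036,.05,.045)
    top('sparetop',.515,.265,.095,.11,.03)
    top('axis',.57,-.285,.1,.14,.03)
E
python3 m.py
```

```text
scene top rect ((533.4464721679688, -192.17649841308594), (153.8927001953125, 272.7635192871094), 12.961146354675293) 0.0805
knobtop 70 mean [ 0.5121 -0.2834  0.1826] encl 510 -283 11.4 bb [ 0.499 -0.294  0.178] [ 0.521 -0.273  0.186]
knob 164 mean [ 0.5153 -0.2852  0.1707] encl 511 -284 12.3 bb [ 0.499 -0.295  0.145] [ 0.523 -0.273  0.186]
captop 152 mean [ 0.5197 -0.1253  0.1303] encl 518 -124 18.9 bb [ 0.499 -0.142  0.125] [ 0.537 -0.106  0.134]
cuprim 142 mean [0.5178 0.1726 0.0413] encl 515 174 36.5 bb [0.483 0.137 0.036] [0.55  0.21  0.047]
sparetop 107 mean [0.5152 0.2712 0.1017] encl 512 271 21.1 bb [0.496 0.254 0.095] [0.531 0.292 0.107]
axis 83 mean [ 0.5552 -0.2666  0.1265] encl 553 -267 14.4 bb [ 0.542 -0.277  0.1  ] [ 0.564 -0.257  0.14 ]
side top rect ((535.9156494140625, -190.80331420898438), (152.5838623046875, 282.1529541015625), 12.5733642578125) 0.0818
knobtop 41 mean [ 0.5122 -0.2858  0.184 ] encl 513 -285 13.6 bb [ 0.502 -0.298  0.178] [ 0.522 -0.271  0.189]
knob 105 mean [ 0.5124 -0.2884  0.1708] encl 513 -285 13.6 bb [ 0.502 -0.298  0.147] [ 0.523 -0.271  0.189]
captop 75 mean [ 0.5198 -0.1278  0.1324] encl 522 -125 21.4 bb [ 0.503 -0.146  0.126] [ 0.536 -0.104  0.137]
cuprim 93 mean [0.5184 0.1709 0.0422] encl 521 175 38.5 bb [0.485 0.138 0.036] [0.551 0.213 0.049]
sparetop 29 mean [0.5138 0.2688 0.1025] encl 515 269 19.8 bb [0.499 0.249 0.096] [0.531 0.288 0.108]
axis 44 mean [ 0.5537 -0.2674  0.1228] encl 553 -269 13.8 bb [ 0.542 -0.277  0.1  ] [ 0.564 -0.261  0.14 ]
```

Call:
send_rows --pt "-0.005 -0.035 0.004 0 0" --pt "-0.005 -0.035 0.004 0 0" --pt "-0.005 -0.035 0.003 0 0" --pt "-0.005 -0.035 0 0 0" --pt "-0.005 -0.035 0 0 0" --pt "-0.005 -0.035 0 0 0" --pt "-0.005 -0.035 0 0 0" --pt "-0.004 -0.038 0 0 0"

```text
time_s: 2.0
eef_pos: [0.5108, -0.2841, 0.2424]
ee_rot: [[-0.0, 1.0, 0.0], [1.0, 0.0, -0.0], [-0.0, 0.0, -1.0]]
force: [0.1, 0.6, -0.6]
gripper_width: 0.0856
```

```bash
python3 - <<'E'
from h import *
s=bot.sense(); print(s['time_s'],s['eef_pos'],s['force'],s['gripper_width']);print(np.round(s['ee_rot'],3))
c=bot.capture('wrist'); save(c,'w1'); print(c['xyz'],np.round(c['rotation'],3),c['fx'],c['fy'],c['cx'],c['cy'])
for o in ('knob','cassette','winder'):
    for r in bot.boxes_of(o,c)[:3]: print(o,r)
E
```

```text
2.0 [ 0.51075151 -0.28406693  0.24236136] [ 0.09399712  0.59588701 -0.5878383 ] 0.08556013417209234
[[-0.  1.  0.]
 [ 1.  0. -0.]
 [-0.  0. -1.]]
[ 0.51086181 -0.19733135  0.38484954] [[ 1.    -0.001  0.   ]
 [ 0.001  0.945  0.328]
 [-0.    -0.328  0.945]] 325.19226210127806 325.19226210127806 279.45615417651965 201.54507677639415
knob {'bbox': [263.6, 188.3, 294.4, 235.9], 'score': 0.75}
cassette {'bbox': [114.7, 0.0, 177.7, 26.5], 'score': 0.78}
cassette {'bbox': [262.8, 2.1, 313.8, 44.9], 'score': 0.74}
winder {'bbox': [199.7, 0.0, 401.8, 233.8], 'score': 0.73}
```

View pics/w1.png

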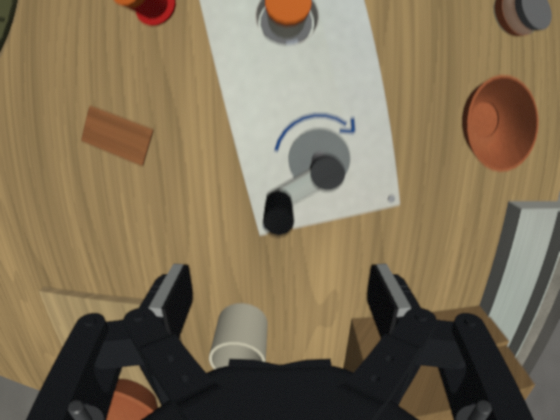

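```bash
cat >> h.py <<'E'
def fish(c,u,v,z):
    dx=(u-c['cx'])/c['fx']; dy=(v-c['cy'])/c['fy']; r=np.hypot(dx,dy)+1e-12
    d=np.array([dx/r*np.sin(r),-dy/r*np.sin(r),-np.cos(r)])
    w=np.array(c['rotation'])@d; t=(z-c['xyz'][2])/w[2]
    return np.array(c['xyz'])+t*w
E
python3 - <<'E'
from h import *
c=bot.capture('wrist')
im=cv2.resize(c['image'][120:260,220:420],None,fx=4,fy=4,interpolation=cv2.INTER_CUBIC)
cv2.imwrite('pics/w1z.png',im[:,:,::-1])
for u,v,z in ((278,224,.183),(327,173,.14),(327,173,.15),(319,157,.08),(288,4,.13)): print(u,v,fish(c,u,v,z))
D=c['depth']; v,u=np.nonzero(D>0); 
dx=(u-c['cx'])/c['fx']; dy=(v-c['cy'])/c['fy']; r=np.hypot(dx,dy)+1e-12
Z=D[v,u]; d=np.stack([dx/r*np.tan(r)*Z,-dy/r*np.tan(r)*Z,-Z],1); P=d@np.array(c['rotation']).T+np.array(c['xyz'])
for nm,(x,y,r0,z0,z1) in dict(knob=(.511,-.2835,.025,.177,.19),hub=(.553,-.265,.03,.12,.16)).items():
    q=P[(np.hypot(P[:,0]-x,P[:,1]-y)<r0)&(P[:,2]>z0)&(P[:,2]<z1)]
    if len(q): print(nm,len(q),q.mean(0),cv2.minEnclosingCircle((q[:,:2]*1000).astype(np.float32)))
E
```

```text
278 224 [ 0.50992458 -0.28246811  0.183     ]
327 173 [ 0.54795809 -0.25783304  0.14      ]
327 173 [ 0.54645054 -0.25532804  0.15      ]
319 157 [ 0.54866736 -0.25710366  0.08      ]
288 4 [ 0.51747728 -0.12508739  0.13      ]
knob 782 [ 0.51012741 -0.27976222  0.18234888] ((510.13018798828125, -280.7686767578125), 10.949167251586914)
hub 1470 [ 0.54289478 -0.26031747  0.13796141] ((542.9110107421875, -264.2384338378906), 22.07439422607422)
```

View pics/w1z.png

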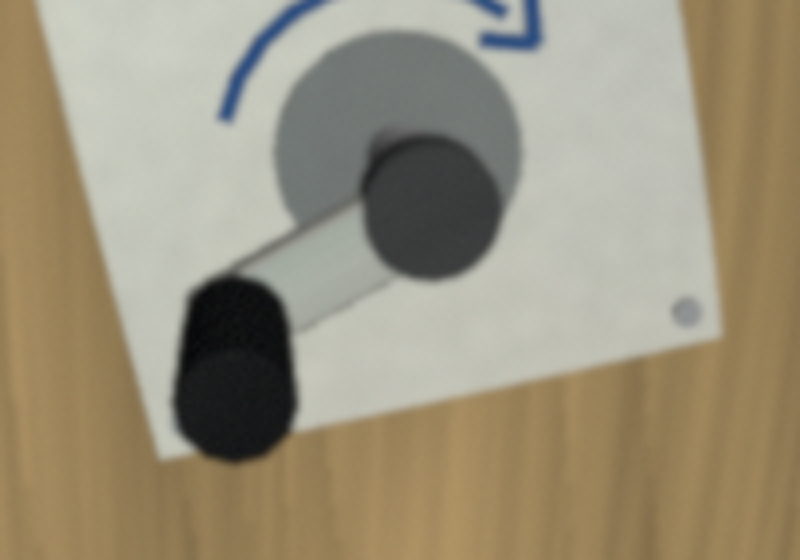

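Call:
send_rows --pt "0 0.003 -0.02 0 0" --pt "-0.001 0 -0.025 0 0" --pt "0 0 -0.025 0 0" --pt "0 0 -0.02 0 0" --pt "0 0 -0.006 0 0" --pt "0 0 0 0 0.3" --pt "0 0 0 0 0.6" --pt "0 0 0 0 1"

```text
time_s: 3.25
eef_pos: [0.5102, -0.2801, 0.147]
ee_rot: [[-0.0, 1.0, 0.001], [1.0, 0.0, -0.001], [-0.001, 0.001, -1.0]]
force: [-0.1, -0.5, 0.0]
gripper_width: 0.0325
```

Call:
send_rows --pt "0 0 0 0 1" --pt "0 0 0 0 1"

```text
time_s: 3.5
eef_pos: [0.5101, -0.2802, 0.1469]
ee_rot: [[0.0, 1.0, 0.001], [1.0, -0.0, -0.001], [-0.001, 0.001, -1.0]]
force: [-2.5, -0.7, 6.1]
gripper_width: 0.0203
```

```bash
cat > rows.py <<'E'
import sys,numpy as np
from h import bot
cx,cy,x,y,step,n=map(float,sys.argv[1:7])
r=.045; a=np.arctan2(y-cy,x-cx); out=[]
for i in range(int(n)):
    a-=np.radians(step); nx,ny=cx+r*np.cos(a),cy+r*np.sin(a)
    dx,dy=round(nx-x,4),round(ny-y,4); out.append([dx,dy,0,0,1]); x+=dx;y+=dy
print(out); print('end',round(x,4),round(y,4),'ang',np.degrees(a)%360)
E
python3 rows.py .548 -.2575 .510 -.280 12 8
```

```text
[[np.float64(-0.0046), np.float64(0.0081), 0, 0, 1], [np.float64(-0.0021), np.float64(0.0092), 0, 0, 1], [np.float64(-0.0001), np.float64(0.0094), 0, 0, 1], [np.float64(0.0019), np.float64(0.0092), 0, 0, 1], [np.float64(0.0037), np.float64(0.0087), 0, 0, 1], [np.float64(0.0054), np.float64(0.0076), 0, 0, 1], [np.float64(0.007), np.float64(0.0064), 0, 0, 1], [np.float64(0.008), np.float64(0.0048), 0, 0, 1]]
end 0.5292 -0.2166 ang 114.62999848482073
```

Call:
send_rows --pt "-0.0046 0.0081 0 0 1" --pt "-0.0021 0.0092 0 0 1" --pt "-0.0001 0.0094 0 0 1" --pt "0.0019 0.0092 0 0 1"

```text
time_s: 4.0
eef_pos: [0.5052, -0.245, 0.1469]
ee_rot: [[0.0, 1.0, 0.002], [1.0, -0.0, -0.003], [-0.003, 0.002, -1.0]]
force: [3.7, -11.8, 1.1]
gripper_width: 0.0203
```

Call:
send_rows --pt "0.0037 0.0087 0 0 1" --pt "0.0054 0.0076 0 0 1" --pt "0.007 0.0064 0 0 1" --pt "0.008 0.0048 0 0 1"

```text
time_s: 4.5
eef_pos: [0.5285, -0.2169, 0.1468]
ee_rot: [[0.0, 1.0, -0.001], [1.0, -0.0, -0.001], [-0.001, -0.001, -1.0]]
force: [-8.2, -6.5, 7.4]
gripper_width: 0.0204
```

```bash
python3 rows.py .548 -.2575 .5292 -.2166 12 8
```

```text
[[np.float64(0.0089), np.float64(0.003), 0, 0, 1], [np.float64(0.0094), np.float64(0.0011), 0, 0, 1], [np.float64(0.0093), np.float64(-0.0009), 0, 0, 1], [np.float64(0.009), np.float64(-0.0028), 0, 0, 1], [np.float64(0.0082), np.float64(-0.0046), 0, 0, 1], [np.float64(0.0071), np.float64(-0.0062), 0, 0, 1], [np.float64(0.0056), np.float64(-0.0075), 0, 0, 1], [np.float64(0.0039), np.float64(-0.0086), 0, 0, 1]]
end 0.5906 -0.2431 ang 18.68624105985665
```

Call:
send_rows --pt "0.0089 0.003 0 0 1" --pt "0.0094 0.0011 0 0 1" --pt "0.0093 -0.0009 0 0 1" --pt "0.009 -0.0028 0 0 1" --pt "0.0082 -0.0046 0 0 1" --pt "0.0071 -0.0062 0 0 1" --pt "0.0056 -0.0075 0 0 1" --pt "0.0039 -0.0086 0 0 1"

```text
time_s: 5.5
eef_pos: [0.591, -0.2416, 0.1469]
ee_rot: [[-0.001, 1.0, 0.0], [1.0, 0.001, 0.002], [0.002, 0.0, -1.0]]
force: [-3.5, 10.3, 9.5]
gripper_width: 0.0207
```

```bash
python3 rows.py .548 -.2575 .5906 -.2431 12 8
```

```text
[[np.float64(0.0021), np.float64(-0.0092), 0, 0, 1], [np.float64(0.0001), np.float64(-0.0094), 0, 0, 1], [np.float64(-0.0018), np.float64(-0.0092), 0, 0, 1], [np.float64(-0.0038), np.float64(-0.0086), 0, 0, 1], [np.float64(-0.0054), np.float64(-0.0077), 0, 0, 1], [np.float64(-0.0069), np.float64(-0.0064), 0, 0, 1], [np.float64(-0.0081), np.float64(-0.0048), 0, 0, 1], [np.float64(-0.0089), np.float64(-0.003), 0, 0, 1]]
end 0.5579 -0.3014 ang 282.6767017321901
```

Call:
send_rows --pt "0.0021 -0.0092 0 0 1" --pt "0.0001 -0.0094 0 0 1" --pt "-0.0018 -0.0092 0 0 1" --pt "-0.0038 -0.0086 0 0 1" --pt "-0.0054 -0.0077 0 0 1" --pt "-0.0069 -0.0064 0 0 1" --pt "-0.0081 -0.0048 0 0 1" --pt "-0.0089 -0.003 0 0 1"

```text
time_s: 6.5
eef_pos: [0.5591, -0.301, 0.147]
ee_rot: [[-0.0, 1.0, 0.004], [1.0, 0.0, -0.001], [-0.001, 0.004, -1.0]]
force: [12.5, 3.6, 2.3]
gripper_width: 0.0202
```

```bash
python3 rows.py .548 -.2575 .5579 -.3014 12 8
```

```text
[[np.float64(-0.0093), np.float64(-0.0011), 0, 0, 1], [np.float64(-0.0094), np.float64(0.0009), 0, 0, 1], [np.float64(-0.009), np.float64(0.0028), 0, 0, 1], [np.float64(-0.0082), np.float64(0.0046), 0, 0, 1], [np.float64(-0.0071), np.float64(0.0062), 0, 0, 1], [np.float64(-0.0056), np.float64(0.0075), 0, 0, 1], [np.float64(-0.0039), np.float64(0.0086), 0, 0, 1], [np.float64(-0.0021), np.float64(0.0091), 0, 0, 1]]
end 0.5033 -0.2628 ang 186.70833113556375
```

Call:
send_rows --pt "-0.0093 -0.0011 0 0 1" --pt "-0.0094 0.0009 0 0 1" --pt "-0.009 0.0028 0 0 1" --pt "-0.0082 0.0046 0 0 1" --pt "-0.0071 0.0062 0 0 1" --pt "-0.0056 0.0075 0 0 1" --pt "-0.0039 0.0086 0 0 1" --pt "-0.0021 0.0091 0 0 1"

```text
time_s: 7.5
eef_pos: [0.504, -0.2635, 0.147]
ee_rot: [[0.0, 1.0, 0.003], [1.0, -0.0, -0.003], [-0.003, 0.003, -1.0]]
force: [11.1, -8.8, -0.6]
gripper_width: 0.0209
```

```bash
python3 rows.py .548 -.2575 .5033 -.2628 12 8
```

```text
[[np.float64(-0.0001), np.float64(0.0094), 0, 0, 1], [np.float64(0.0018), np.float64(0.0092), 0, 0, 1], [np.float64(0.0037), np.float64(0.0087), 0, 0, 1], [np.float64(0.0055), np.float64(0.0077), 0, 0, 1], [np.float64(0.0069), np.float64(0.0064), 0, 0, 1], [np.float64(0.0081), np.float64(0.0048), 0, 0, 1], [np.float64(0.0089), np.float64(0.003), 0, 0, 1], [np.float64(0.0093), np.float64(0.0011), 0, 0, 1]]
end 0.5474 -0.2125 ang 90.76189006489471
```

Call:
send_rows --pt "0.0004 0.0094 0 0 1" --pt "0.0018 0.0092 0 0 1" --pt "0.0037 0.0087 0 0 1" --pt "0.0055 0.0077 0 0 1" --pt "0.0069 0.0064 0 0 1" --pt "0.0081 0.0048 0 0 1" --pt "0.0089 0.003 0 0 1" --pt "0.0093 0.0011 0 0 1"

```text
time_s: 8.5
eef_pos: [0.5472, -0.2121, 0.1468]
ee_rot: [[-0.0, 1.0, -0.002], [1.0, 0.0, 0.0], [0.0, -0.002, -1.0]]
force: [-10.7, -0.8, 10.6]
gripper_width: 0.0207
```

```bash
python3 rows.py .5485 -.2575 .5479 -.2125 12 8
```

```text
[[np.float64(0.0094), np.float64(-0.0009), 0, 0, 1], [np.float64(0.009), np.float64(-0.0028), 0, 0, 1], [np.float64(0.0082), np.float64(-0.0045), 0, 0, 1], [np.float64(0.007), np.float64(-0.0062), 0, 0, 1], [np.float64(0.0057), np.float64(-0.0076), 0, 0, 1], [np.float64(0.0039), np.float64(-0.0085), 0, 0, 1], [np.float64(0.0021), np.float64(-0.0092), 0, 0, 1], [np.float64(0.0001), np.float64(-0.0094), 0, 0, 1]]
end 0.5933 -0.2616 ang 354.7638984609299
```

Call:
send_rows --pt "0.0094 -0.0009 0 0 1" --pt "0.009 -0.0028 0 0 1" --pt "0.0082 -0.0045 0 0 1" --pt "0.007 -0.0062 0 0 1" --pt "0.0057 -0.0076 0 0 1" --pt "0.0039 -0.0085 0 0 1" --pt "0.0021 -0.0092 0 0 1" --pt "0.0001 -0.0094 0 0 1"

```text
time_s: 9.5
eef_pos: [0.5937, -0.2601, 0.1469]
ee_rot: [[-0.001, 1.0, 0.001], [1.0, 0.001, 0.002], [0.002, 0.001, -1.0]]
force: [-1.8, 10.1, 9.2]
gripper_width: 0.0202
```

```bash
python3 rows.py .5485 -.2575 .5933 -.2616 12 8
```

```text
[[np.float64(-0.0018), np.float64(-0.0092), 0, 0, 1], [np.float64(-0.0037), np.float64(-0.0087), 0, 0, 1], [np.float64(-0.0055), np.float64(-0.0077), 0, 0, 1], [np.float64(-0.0069), np.float64(-0.0063), 0, 0, 1], [np.float64(-0.008), np.float64(-0.0049), 0, 0, 1], [np.float64(-0.009), np.float64(-0.003), 0, 0, 1], [np.float64(-0.0093), np.float64(-0.0011), 0, 0, 1], [np.float64(-0.0094), np.float64(0.0009), 0, 0, 1]]
end 0.5397 -0.3016 ang 258.77097915874646
```

Drag is still about 10 N after about 1.6 turns.

Call:
send_rows --pt "-0.0018 -0.0092 0 0 1" --pt "-0.0037 -0.0087 0 0 1" --pt "-0.0055 -0.0077 0 0 1" --pt "-0.0069 -0.0063 0 0 1" --pt "-0.008 -0.0049 0 0 1" --pt "-0.009 -0.003 0 0 1" --pt "-0.0093 -0.0011 0 0 1" --pt "-0.0094 0.0009 0 0 1"

```text
time_s: 10.5
eef_pos: [0.5407, -0.3016, 0.147]
ee_rot: [[-0.0, 1.0, 0.004], [1.0, 0.0, -0.001], [-0.001, 0.004, -1.0]]
force: [10.1, 0.2, 2.0]
gripper_width: 0.0206
```

```bash
python3 rows.py .5485 -.2575 .5397 -.3016 12 8
```

```text
[[np.float64(-0.009), np.float64(0.0028), 0, 0, 1], [np.float64(-0.0082), np.float64(0.0046), 0, 0, 1], [np.float64(-0.0071), np.float64(0.0062), 0, 0, 1], [np.float64(-0.0056), np.float64(0.0075), 0, 0, 1], [np.float64(-0.0039), np.float64(0.0086), 0, 0, 1], [np.float64(-0.0021), np.float64(0.0091), 0, 0, 1], [np.float64(-0.0001), np.float64(0.0094), 0, 0, 1], [np.float64(0.0018), np.float64(0.0093), 0, 0, 1]]
end 0.5055 -0.2441 ang 162.71505478105203
```

Call:
send_rows --pt "-0.009 0.0028 0 0 1" --pt "-0.0082 0.0046 0 0 1" --pt "-0.0071 0.0062 0 0 1" --pt "-0.0056 0.0075 0 0 1" --pt "-0.0039 0.0086 0 0 1" --pt "-0.0021 0.0091 0 0 1" --pt "-0.0001 0.0094 0 0 1" --pt "0.0018 0.0093 0 0 1"

```text
time_s: 11.5
eef_pos: [0.5056, -0.2438, 0.147]
ee_rot: [[0.0, 1.0, 0.001], [1.0, -0.0, -0.001], [-0.001, 0.001, -1.0]]
force: [3.6, -3.4, 3.4]
gripper_width: 0.0204
```

```bash
python3 rows.py .5485 -.2575 .5055 -.2441 12 8
```

```text
[[np.float64(0.0038), np.float64(0.0086), 0, 0, 1], [np.float64(0.0054), np.float64(0.0077), 0, 0, 1], [np.float64(0.0069), np.float64(0.0064), 0, 0, 1], [np.float64(0.0081), np.float64(0.0048), 0, 0, 1], [np.float64(0.0089), np.float64(0.003), 0, 0, 1], [np.float64(0.0094), np.float64(0.0011), 0, 0, 1], [np.float64(0.0093), np.float64(-0.0009), 0, 0, 1], [np.float64(0.009), np.float64(-0.0028), 0, 0, 1]]
end 0.5663 -0.2162 ang 66.69150842396498
```

Tangential drag fell from about 10 N to about 2 N. I'll confirm with two small steps.

Call:
send_rows --pt "0.0019 0.0043 0 0 1" --pt "0.0019 0.0043 0 0 1"

```text
time_s: 11.75
eef_pos: [0.5094, -0.2352, 0.1469]
ee_rot: [[-0.0, 1.0, 0.001], [1.0, 0.0, -0.001], [-0.001, 0.001, -1.0]]
force: [0.4, -1.7, 5.6]
gripper_width: 0.0209
```

Call:
send_rows --pt "0 0 0 0 0.5" --pt "0 0 0 0 0" --pt "0 0 0 0 0" --pt "0 0 0.02 0 0" --pt "0 0 0.035 0 0" --pt "0 0.02 0.035 0 0" --pt "0.003 0.04 0.005 0 0" --pt "0.005 0.05 0 0 0"

```text
time_s: 12.75
eef_pos: [0.5173, -0.1249, 0.2418]
ee_rot: [[0.002, 1.0, 0.001], [1.0, -0.002, -0.0], [-0.0, 0.001, -1.0]]
force: [-0.0, -0.1, -0.4]
gripper_width: 0.0852
```

```bash
cat > wl.py <<'E'
from h import *
import sys
s=bot.sense(); print(s['time_s'],s['eef_pos'],s['force'],s['gripper_width'])
c=bot.capture('wrist'); save(c,sys.argv[1])
for o in sys.argv[2:]:
    for r in bot.boxes_of(o,c)[:3]: print(o,r['bbox'],r['score'])
D=c['depth']; v,u=np.nonzero(D>0)
dx=(u-c['cx'])/c['fx']; dy=(v-c['cy'])/c['fy']; r=np.hypot(dx,dy)+1e-12
d=np.stack([dx/r*np.sin(r),-dy/r*np.sin(r),-np.cos(r)],1); Z=D[v,u]
P=(d*(Z/np.cos(r))[:,None])@np.array(c['rotation']).T+np.array(c['xyz']); rgb=c['image'][v,u].astype(int)
np.savez('last.npz',P=P,rgb=rgb,u=u,v=v)
E
python3 wl.py w2 knob cassette; python3 - <<'E'
import numpy as np,cv2
a=np.load('last.npz');P,rgb=a['P'],a['rgb']
o=(rgb[:,0]>150)&(rgb[:,1]<130)&(rgb[:,2]<80)&(np.hypot(P[:,0]-.518,P[:,1]+.124)<.03)
q=P[o&(P[:,2]>.126)];print(len(q),q.mean(0),cv2.minEnclosingCircle((q[:,:2]*1000).astype(np.float32)))
E
```

```text
12.75 [ 0.51725057 -0.12492027  0.24181928] [-0.01095217 -0.11758896 -0.44011647] 0.08516586592398617
knob [257.7, 302.7, 284.8, 353.8] 0.93
cassette [230.1, 11.4, 277.4, 65.7] 0.94
cassette [138.2, 19.0, 202.2, 70.2] 0.91
cassette [107.6, 107.9, 174.2, 160.7] 0.89
1228 [ 0.51758997 -0.1187346   0.12990732] ((517.578857421875, -118.63749694824219), 17.138145446777344)
```

View pics/w2.png

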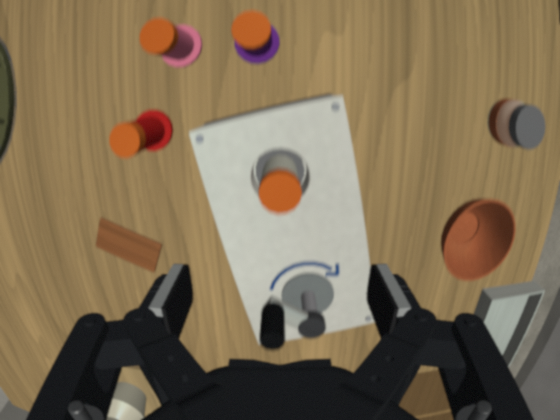

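```bash
python3 - <<'E'
from h import *
c=bot.capture('wrist'); im=c['image'].astype(int)
m=((im[:,:,0]>150)&(im[:,:,1]<130)&(im[:,:,2]<80)).astype(np.uint8); m[:150]=0;m[230:]=0;m[:,:240]=0;m[:,320:]=0
n,l,st,ce=cv2.connectedComponentsWithStats(m); print(st,ce)
k=1+np.argmax(st[1:,4]); x,y,w,h,_=st[k]
print(fish(c,x+w/2,y+h-19.5*1.08,.13), fish(c,*ce[k],.13),w,h)
a=np.load('last.npz');P=a['P']
t=P[(abs(P[:,2]-.08)<.004)&(np.hypot(P[:,0]-.53,P[:,1]+.19)<.17)]
print(cv2.minAreaRect((t[:,:2]*1000).astype(np.float32)),np.median(t[:,2]))
im=cv2.resize(c['image'][130:240,210:350],None,fx=5,fy=5,interpolation=cv2.INTER_CUBIC); cv2.imwrite('pics/w2z.png',im[:,:,::-1])
E
```

```text
[[     0      0    560    420 233860]
 [   259    176     43     41   1340]] [[279.4993928  209.57625502]
 [279.60597015 196.19179104]]
[ 0.51833122 -0.12040765  0.13      ] [ 0.51759747 -0.12062786  0.13      ] 43 41
((533.1192626953125, -189.94056701660156), (150.7364044189453, 271.11346435546875), 12.860595703125) 0.07979533760177626
```

View pics/w2z.png

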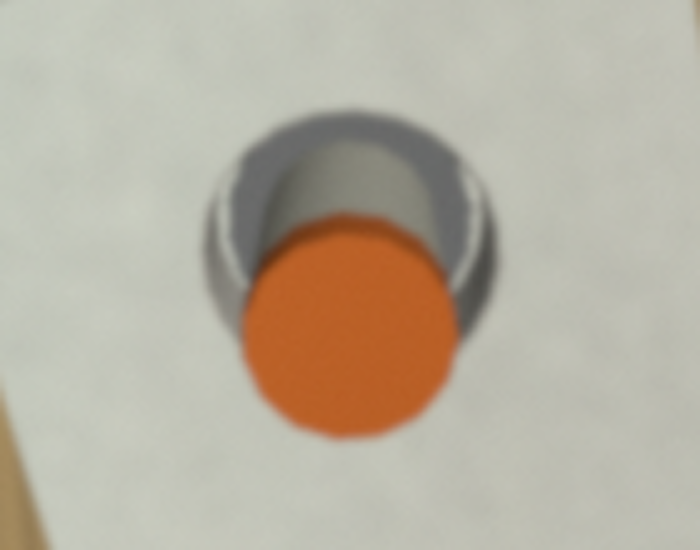

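Call:
send_rows --pt "0.0005 0.004 -0.03 0 0" --pt "0 0 -0.03 0 0" --pt "0 0 -0.03 0 0" --pt "0 0 -0.03 0 0" --pt "0 0 -0.02 0 0" --pt "0 0 -0.01 0 0" --pt "0 0 0 0 0" --pt "0 0 0 0 0.3"

```text
time_s: 13.95
eef_pos: [0.5182, -0.1219, 0.0921]
ee_rot: [[0.0, 1.0, 0.001], [1.0, -0.0, -0.0], [-0.0, 0.001, -1.0]]
force: [0.4, -0.3, -0.3]
gripper_width: 0.0699
```

```bash
python3 - <<'E'
from h import *
for n in('side','wrist'):
    c=bot.capture(n); save(c,n+'3')
    if n=='side': cv2.imwrite('pics/side3z.png',cv2.resize(c['image'][190:320,220:380],None,fx=4,fy=4,interpolation=cv2.INTER_CUBIC)[:,:,::-1])
E
```

```text
(no output)
```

View pics/side3z.png

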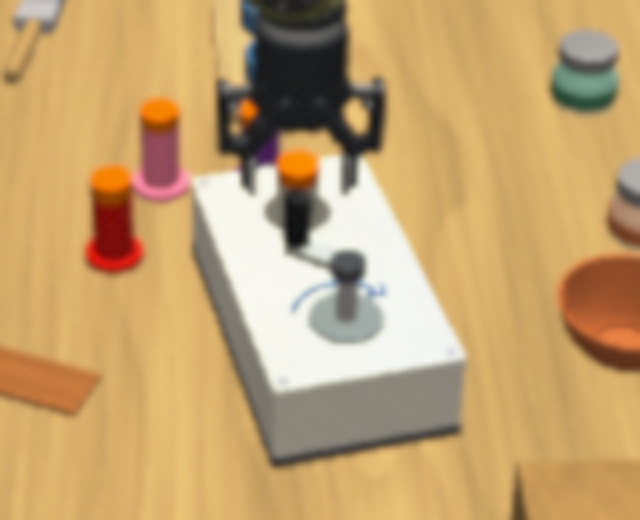

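View pics/wrist3.png

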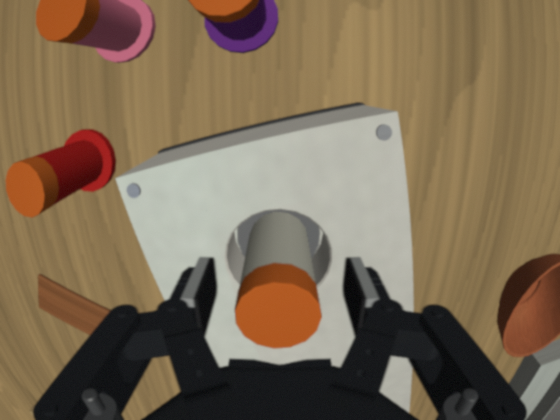

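The cassette (cap at 278,305 px) is between the pads at (200,290) and (360,290), so I'll close the gripper.

Call:
send_rows --pt "0 0 0 0 0.4" --pt "0 0 0 0 0.5" --pt "0 0 0 0 0.6" --pt "0 0 0 0 1" --pt "0 0 0 0 1" --pt "0 0 0 0 1"

```text
time_s: 14.8
eef_pos: [0.5179, -0.1215, 0.0916]
ee_rot: [[-0.0, 1.0, 0.0], [1.0, 0.0, -0.0], [-0.0, 0.0, -1.0]]
force: [-2.6, 0.5, 4.9]
gripper_width: 0.0352
```

Call:
send_rows --pt "0 0 0.001 0 1" --pt "0 0 0.001 0 1"

```text
time_s: 15.05
eef_pos: [0.5177, -0.1215, 0.093]
ee_rot: [[-0.0, 1.0, -0.0], [1.0, 0.0, 0.0], [0.0, -0.0, -1.0]]
force: [0.4, -0.2, -2.4]
gripper_width: 0.0353
```

Call:
send_rows --pt "0 0 0.001 0 1" --pt "0 0 0.002 0 1"

```text
time_s: 15.3
eef_pos: [0.5177, -0.1215, 0.0962]
ee_rot: [[0.0, 1.0, -0.0], [1.0, -0.0, 0.0], [0.0, -0.0, -1.0]]
force: [-0.2, 0.7, -2.2]
gripper_width: 0.035
```

Call:
send_rows --pt "0 0 0.005 0 1" --pt "0 0 0.01 0 1" --pt "0 0 0.015 0 1" --pt "0 0 0.015 0 1" --pt "0 0 0.015 0 1" --pt "0 0 0.015 0 1" --pt "0 0 0.005 0 1" --pt "0 0 0 0 1"

```text
time_s: 16.3
eef_pos: [0.5178, -0.1215, 0.1764]
ee_rot: [[-0.0, 1.0, 0.0], [1.0, 0.0, -0.0], [-0.0, 0.0, -1.0]]
force: [-0.7, 1.0, -1.0]
gripper_width: 0.0347
```

```bash
python3 wl.py w4 cassette cup_empty; python3 - <<'E'
from h import *
c=bot.capture('scene'); save(c,'scene4'); cv2.imwrite('pics/scene4z.png',cv2.resize(c['image'][120:320,170:400],None,fx=3,fy=3)[:,:,::-1])
P=pts(c)
q=P[(np.hypot(P[:,0]-.515,P[:,1]-.174)<.05)&(P[:,2]>.036)&(P[:,2]<.048)]
print(len(q),cv2.minEnclosingCircle((q[:,:2]*1000).astype(np.float32)))
E
```

```text
16.3 [ 0.51780108 -0.12150136  0.17642117] [-0.68779034  0.96370438 -0.96801264] 0.034711121160660656
cassette [216.2, 2.4, 277.0, 64.4] 0.73
cassette [106.1, 9.6, 183.8, 66.5] 0.67
cassette [70.2, 116.3, 155.5, 182.6] 0.61
145 ((518.2695922851562, 174.9953155517578), 36.507415771484375)
```

View pics/w4.png

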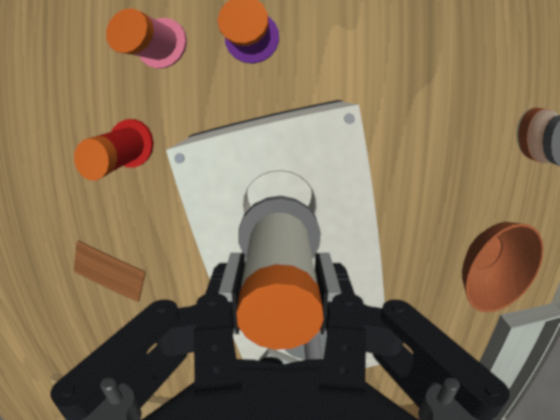

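View pics/scene4z.png

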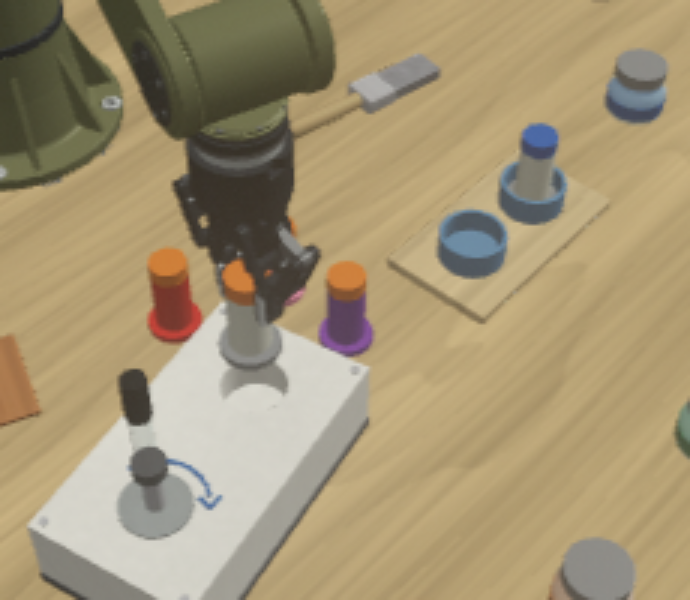

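The cassette hangs clear of the well and upright (240,300 px in the crop). I'll move toward the cup and stop short to measure it.

Call:
send_rows --pt "0 0.01 0 0 1" --pt "0 0.025 0 0 1" --pt "0 0.035 0 0 1" --pt "0 0.035 0 0 1" --pt "0 0.035 0 0 1" --pt "0 0.03 0 0 1" --pt "0 0.02 0 0 1" --pt "0 0.01 0 0 1"

```text
time_s: 17.5
eef_pos: [0.5175, 0.0798, 0.1761]
ee_rot: [[-0.001, 1.0, -0.0], [1.0, 0.001, 0.0], [0.0, -0.0, -1.0]]
force: [-1.2, -0.8, -2.1]
gripper_width: 0.0346
```

Call:
send_rows --pt "0 0 0 0 1"

```text
time_s: 17.62
eef_pos: [0.5177, 0.0789, 0.1762]
ee_rot: [[-0.001, 1.0, -0.0], [1.0, 0.001, -0.0], [-0.0, -0.0, -1.0]]
force: [0.4, -0.1, -1.4]
gripper_width: 0.035
```

```bash
python3 wl.py w5 cup_empty spare; python3 - <<'E'
import numpy as np,cv2
a=np.load('last.npz');P,rgb=a['P'],a['rgb']
m=(np.hypot(P[:,0]-.518,P[:,1]-.175)<.045)
q=P[m&(P[:,2]>.037)&(P[:,2]<.047)];print('rim',len(q),q.mean(0),cv2.minEnclosingCircle((q[:,:2]*1000).astype(np.float32)))
q=P[m&(P[:,2]>.012)&(P[:,2]<.022)&(np.hypot(P[:,0]-.518,P[:,1]-.175)<.033)];print('floor',len(q),q.mean(0),cv2.minEnclosingCircle((q[:,:2]*1000).astype(np.float32)))
q=P[(np.hypot(P[:,0]-.514,P[:,1]-.271)<.03)&(P[:,2]>.095)];print('sparetop',len(q),q.mean(0),cv2.minEnclosingCircle((q[:,:2]*1000).astype(np.float32)))
c=P[(np.hypot(P[:,0]-.518,P[:,1]-.078)<.04)&(P[:,2]>.125)&(P[:,2]<.15)];print('foot?',len(c),c.mean(0),c.min(0),c.max(0))
E
```

```text
17.625 [0.51766774 0.07888592 0.17617131] [ 0.40512793 -0.12475494 -1.43404564] 0.0350313662014972
rim 1405 [0.51515035 0.17644979 0.04145293] ((514.9343872070312, 176.4554901123047), 34.24665832519531)
floor 3159 [0.51492953 0.17660936 0.01703542] ((517.3303833007812, 173.89181518554688), 32.43203353881836)
sparetop 0 [nan nan nan] ((0.0, 0.0), 0.0)
foot? 2352 [0.51749094 0.09144615 0.13816366] [0.49188767 0.06488319 0.12944487] [0.54316131 0.1047983  0.14999794]<stdin>:6: RuntimeWarning: Mean of empty slice.
  ret = um.true_divide(
```

View pics/w5.png

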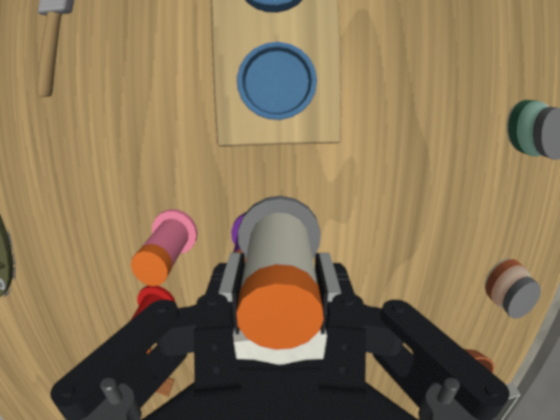

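Call:
send_rows --pt "-0.0005 0.015 0 0 1" --pt "-0.0005 0.025 0 0 1" --pt "-0.0005 0.025 -0.01 0 1" --pt "-0.0005 0.02 -0.02 0 1" --pt "-0.0005 0.01 -0.02 0 1" --pt "0 0.0025 -0.015 0 1" --pt "0 0 -0.005 0 1" --pt "0 0 0 0 1"

```text
time_s: 18.77
eef_pos: [0.5155, 0.1757, 0.1065]
ee_rot: [[0.001, 1.0, 0.0], [1.0, -0.001, 0.0], [0.0, 0.0, -1.0]]
force: [-0.2, 0.3, -1.3]
gripper_width: 0.0347
```

```bash
python3 wl.py w6 cup_empty; python3 - <<'E'
import numpy as np,cv2
a=np.load('last.npz');P,rgb=a['P'],a['rgb']
m=(np.hypot(P[:,0]-.515,P[:,1]-.1765)<.045)
q=P[m&(P[:,2]>.036)&(P[:,2]<.046)]
from scipy.optimize import least_squares
print('rim',len(q),q.min(0),q.max(0))
b=(rgb[:,2]>rgb[:,0]+30)
q=P[m&b&(P[:,2]>.036)&(P[:,2]<.046)];print('rimblue',len(q),q.min(0),q.max(0))
c=P[m&(P[:,2]>.055)&(P[:,2]<.075)];print('foot',len(c),c.min(0),c.max(0))
E
```

```text
18.775 [0.51545633 0.17570038 0.10647363] [-0.17583877  0.34242549 -1.32512729] 0.03470974770899465
cup_empty [228.6, 165.2, 330.2, 241.7] 0.63
cup_empty [232.1, 26.0, 311.6, 111.4] 0.23
rim 1362 [0.48134125 0.1608881  0.03602238] [0.54876168 0.21051528 0.04395849]
rimblue 1258 [0.48231145 0.16403291 0.03602238] [0.54792275 0.21051528 0.04395849]
foot 2164 [0.4896137  0.16164794 0.05948317] [0.54102466 0.20170144 0.07497973]
```

View pics/w6.png

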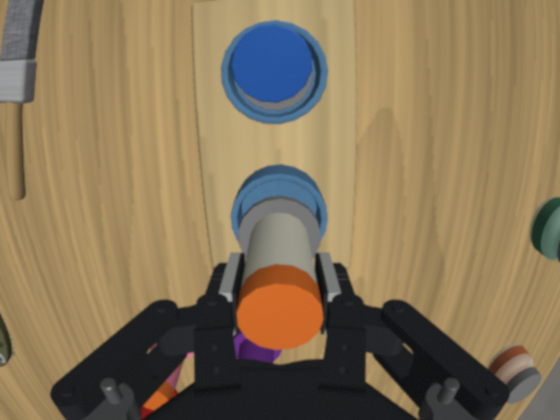

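Call:
send_rows --pt "0 0.0008 -0.01 0 1" --pt "0 0 -0.01 0 1" --pt "0 0 -0.01 0 1" --pt "0 0 -0.006 0 1" --pt "0 0 -0.003 0 1" --pt "0 0 -0.001 0 1" --pt "0 0 0 0 1"

```text
time_s: 19.75
eef_pos: [0.5154, 0.1769, 0.0665]
ee_rot: [[-0.0, 1.0, 0.0], [1.0, 0.0, 0.0], [0.0, 0.0, -1.0]]
force: [-0.4, -0.9, -1.5]
gripper_width: 0.0348
```

Call:
send_rows --pt "0 0 -0.001 0 1" --pt "0 0 -0.001 0 1" --pt "0 0 0 0 1"

```text
time_s: 20.12
eef_pos: [0.5153, 0.1768, 0.0642]
ee_rot: [[0.0, 1.0, -0.0], [1.0, -0.0, -0.0], [-0.0, -0.0, -1.0]]
force: [-1.0, 0.4, -0.5]
gripper_width: 0.035
```

Call:
send_rows --pt "0 0 -0.0005 0 1" --pt "0 0 -0.0005 0 1"

```text
time_s: 20.38
eef_pos: [0.5154, 0.1768, 0.0636]
ee_rot: [[0.0, 1.0, 0.0], [1.0, -0.0, 0.0], [0.0, 0.0, -1.0]]
force: [-3.4, -0.6, 7.4]
gripper_width: 0.0348
```

Contact force is about 8 N, so the foot is on the floor. Releasing.

Call:
send_rows --pt "0 0 0 0 0.5" --pt "0 0 0 0 0.3" --pt "0 0 0 0 0" --pt "0 0 0 0 0" --pt "0 0 0.01 0 0" --pt "0 0 0.03 0 0" --pt "0 0 0.04 0 0" --pt "0 0 0.05 0 0"

```text
time_s: 21.38
eef_pos: [0.5149, 0.1767, 0.1948]
ee_rot: [[-0.0, 1.0, -0.001], [1.0, 0.0, -0.0], [-0.0, -0.001, -1.0]]
force: [-0.6, 0.3, 0.5]
gripper_width: 0.0854
```

Call:
send_rows --pt "0 -0.03 0.02 0 0" --pt "0 -0.04 0 0 0" --pt "0 -0.03 0 0 0" --pt "0 0 0 0 0"

```text
time_s: 21.88
eef_pos: [0.5153, 0.0753, 0.2141]
ee_rot: [[0.002, 1.0, 0.001], [1.0, -0.002, -0.0], [-0.0, 0.001, -1.0]]
force: [-1.0, 0.7, -0.4]
gripper_width: 0.0861
```

```bash
python3 wl.py w7 cassette; python3 - <<'E'
from h import *
def rep(P,t):
    m=np.hypot(P[:,0]-.515,P[:,1]-.1765)<.04
    q=P[m&(P[:,2]>.095)];print(t,'cap',len(q),q.mean(0),np.median(q[:,2]),cv2.minEnclosingCircle((q[:,:2]*1000).astype(np.float32)))
    q=P[m&(P[:,2]>.036)&(P[:,2]<.046)];print(t,'rim',cv2.minEnclosingCircle((q[:,:2]*1000).astype(np.float32)))
a=np.load('last.npz'); rep(a['P'],'wrist')
c=bot.capture('scene'); save(c,'scene7'); rep(pts(c),'scene'); cv2.imwrite('pics/scene7z.png',cv2.resize(c['image'][120:320,170:400],None,fx=3,fy=3)[:,:,::-1])
P=pts(c); q=P[(np.hypot(P[:,0]-.514,P[:,1]-.271)<.03)&(P[:,2]>.095)&(P[:,2]<.11)]; print('spare',cv2.minEnclosingCircle((q[:,:2]*1000).astype(np.float32)))
E
```

```text
21.875 [0.51534919 0.07534835 0.21410342] [-0.96804343  0.68959525 -0.3627837 ] 0.0860720754157853
cassette [147.5, 197.8, 204.9, 261.4] 0.89
cassette [235.2, 196.1, 279.6, 266.8] 0.68
cassette [144.3, 263.9, 170.7, 288.1] 0.5
wrist cap 1679 [0.51498597 0.17647718 0.10207137] 0.10207166680382718 ((514.7965087890625, 176.40318298339844), 18.29665756225586)
wrist rim ((514.919189453125, 176.3625946044922), 34.00429916381836)
scene cap 110 [0.51779266 0.17225271 0.10226447] 0.1023794279828723 ((516.55615234375, 172.56214904785156), 19.88420295715332)
scene rim ((518.3699340820312, 174.3272247314453), 35.301055908203125)
spare ((513.1082763671875, 274.6084289550781), 20.004539489746094)
```

View pics/scene7z.png

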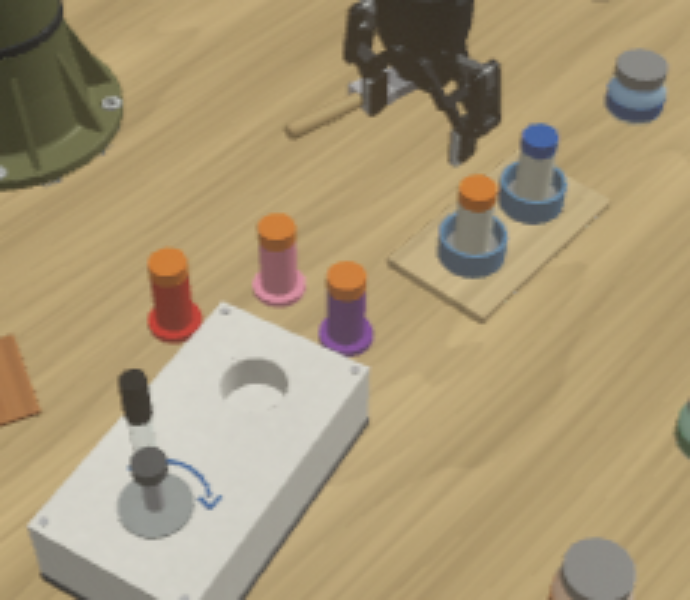

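View pics/w7.png

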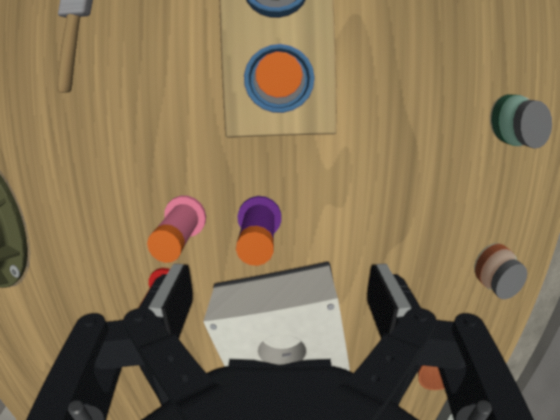

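The cassette stands upright in the empty cup (478,220 px in the crop). Its cap centre is within 1 mm of the rim centre, its top is at 0.102 m as expected, and the gripper is clear. Handing in.

```bash
python3 -c "
from station import bot
print(bot.sign_off())"
```

```text
the job is handed in; nothing more can be done
None
```

The orange-capped cassette now stands upright in the empty blue cup, and I handed the job in at about 22 s. The hand-in gives no verdict.

- **Rewind:** I turned the crank clockwise a little over two turns. The drag at the knob held at about 10–13 N, then fell to about 1–2 N, and I stopped there.
- **Lift:** The cassette came out freely. The only load on the wrist was about 2 N, its own weight.
- **Placing:** I set it down until the wrist read about 8 N of contact, then released it and moved the arm away.

**Last checks:**
- **Wrist camera:** the cap centre is within 1 mm of the cup rim centre, and the cassette top is at 0.102 m, as it should be with the foot on the cup floor.
- **Scene camera:** it put the cap about 2.5 mm from the rim centre. It sees the cup at a slant with few points, so I trusted the wrist view.
- **Other items:** the scene camera put the spare 3–4 mm from its first reading, which I take as measuring noise since nothing touched it. I did not measure the jar or the mug again at the end, but the arm never went near either.

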